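Nip a glued brush block in the locking pliers

TASK

The wooden block of the bristle brush had split and has just been glued. Lay the brush bristles up on the wooden rest of the bench-mounted locking pliers, lengthwise with one end well in between the open jaws, and let go of it; then squeeze the two handles together until they snap over and lock on the brush, and take your hand away so that the pliers alone grip it for a good three seconds. Then flick the raised release lever down so that the jaws spring fully open, leaving the brush lying loose in its place on the rest, and do not disturb the other loose things on the bench.

Things in the scene. Friction and masses are not known exactly. Their poses are not given: they have to be found in the camera images.
- block_brush: wooden block brush lying bristles up: wooden block 100 mm long (its y axis), 46 mm wide (x), 26 mm high, dark bristles above it to 43 mm that offer no resistance; 0.14 kg, loose. Origin at the centre of its underside, z up. Grasp the wood across its width. Longer than the plain sanding block and the only block with bristles
- clamp: bench-mounted locking pliers, fixed, on a steel base plate 330 x 110 x 12 mm. Origin on the bench under the pivots; x points along the pliers to the jaws, y to their left, z up. Along x (mm): lever -164 to -113, handles -124 to -30, pillar -34 to 22 (67 high), jaws to 67 (tops 59 high), wooden rest 36 to 166 (96 wide, flat top 36 above the bench), which runs under and beyond the jaws
- clamp_nest (a point): where the centre of the brush's underside belongs: on top of the wooden rest, on the centre line, at clamp x = 97 mm; axes as the clamp's. The brush lies with its length (its y) along this x, either way round; its near end is then at clamp x = 47 mm, between the pads (46 to 64 mm); up to 10 mm nearer the pillar is as good
- clamp_squeeze (a point): midway between the two handles, at clamp x = -78 mm, 50 mm above the bench (mid height of the handles); axes as the clamp's. Here the handles are about 61 mm over their outsides when open, 36 mm when locked, each 22 mm high and 10 mm thick, nothing beside them; both close equally along this y. A squeeze of about 15 N takes them over centre
- handle_left (a joint): swing of the left handle (the right one moves with it), rad: 0 open (springs back there when let go early), 0.13 dead centre, 0.16 locked against its stop
- release_lever (a joint): angle of the release lever, hinged at clamp x = -118 mm, 47 mm above the bench, rad: 0 level (pliers open); it rises with the closing handles, to 0.5 when they lock. Pressing it down past 0.4 (the first 4 to 5 mm at its tip, about 7 N) kicks the handles back over centre; handles and lever then spring back by themselves
- lever_tip (a point): top of the thumb plate (20 x 28 mm, 6 mm thick) at the tail end of the lever, 36 mm from its hinge: 52 mm above the bench with the pliers open, about 69 mm when locked, its tail edge then 5 mm higher; press it straight down from above. Its axes turn with the lever
- sanding_block: bystander, loose: plain cork sanding block 49 x 80 x 26 mm without bristles, lying flat; origin at the centre of its underside
- tape_measure: bystander, loose: tape measure 32 x 70 x 57 mm, standing; origin at the centre of its underside
- felt_disc: bystander, loose: felt-faced wooden disc 62 mm across, 15 mm high, lying; origin at the centre of its underside
- glue_brush: bystander, loose: long-handled brush 182 mm long, 31 mm wide, 12 mm high, lying; origin at the centre of its underside
- jaw_left: left jaw with its sprung rubber pad (18 x 18 mm, centre 50 mm above the bench, at about clamp x = 55 mm); origin on its pivot. Jaws close level and self-centring on the clamp's x axis: pads 61 mm apart when open; locked on the 46 mm wide brush they press with about 5 N
- jaw_right: right jaw of the pliers with its pad, mirror image of the left; origin on its pivot

How it is judged:
By the outcome, as a careful person would: the job done as asked, in the order asked, and still so for the second after the job is handed in, with the robot touching nothing.
It also fails if it takes over 51 s, if anything falls off the work surface, if the arm or the gripper's body presses on something with over 40 N, if the wrist force passes 120 N, or if a joint passes its speed limit or range.

ROBOT

A 7-joint arm with a two-finger parallel gripper is mounted at the origin on a cart in front of the work surface, level with it; the furniture and walls round the work are solid. World frame = base frame: x ahead of the robot, y to its left, z up, the work surface at z = 0. Lengths are in m, angles in rad, forces in N, time in s.
With the tool pointing down it reaches from about 0.4 to 0.875 m from the base axis. Payload 19.3 kg.
Tool frame: the origin (TCP) lies midway between the tips of the shut fingers; the grasp point (between the pads) lies 19 mm behind it; z points along the fingers, y is the line along which they close (so a half turn about z gives the same grasp; the last joint's range is limited). The gripper opens to 85 mm and grips with 20 to 120 N. Pads are 22 mm wide; open, the fingers measure 114 mm over their backs; the gripper's body (76 mm by 85 mm) begins 54 mm behind the grasp point. The pads swing forward as they close: fully open they stand 13 mm farther back than shut.
Start: joints at [-1.218, 0.521, -0.036, 1.599, 0.021, 1.021, -0.113], TCP at [0.256, 0.57, 0.231] pointing down, gripper open.
Joint ranges: [-2.91, 2.91], [-0.3, 2.13], [-1.5, 1.42], [0.17, 2.43], [-1.26, 4.41], [0.16, 1.93], [-2.52, 2.52]. Speed limits (rad/s): [1.89, 1.89, 2.39, 2.39, 3.01, 3.01, 3.01].

INTERFACE

Orientations are given as a unit quaternion [x, y, z, w].
In Python, from station import sensors, read_camera, calibration, bot, trace gives the robot as it stands.
- The arm moves only by the tool carry_out, never from a script. Its arguments are lists of equal length, an entry for each row: "delta_pos": the shift along the tool's x, y, z in mm, a list of three; "yaw": the turn about the tool's z in rad; "gripper": the finger opening in mm, from 0 to 85.4. In form: {"delta_pos": [[x, y, z], ...], "yaw": [yaw, ...], "gripper": [gripper, ...]}. A call has 1 to 20 rows; each row shifts and turns the commanded pose from where the row before left it, along the tool's axes as they then stand; what a row does not reach is not made up. A row lasts 1/12 s, in which the tool goes at most 41.7 mm and 7.16 degrees, less where a joint would pass 70% of its speed; a pose out of reach is approached as far as the arm can. A call is refused whole if a number of a shift passes 41.7 or a number of a turn 0.125, either way. A call with a gripper value outside its range is refused whole. The fingers move at their own pace and stop on an object; "grip_force" is the grip in N (left out, the last holds). Time passes only in rows, so rows that do not move let the fingers close. It gives the time, the measured TCP pose, the force, the opening and the grip force at its end, in the units of the state.
- sensors.get_obs(): the state, without advancing time (a new reading comes with each control period).
- read_camera(name): name is "scene" or "top" or "wrist"; returns (picture, depth): 400x640x3 uint8, red, green, blue; 400x640 float32, m along the optical axis (not along the pixel's ray), 0 where there is no reading.
- calibration(name): a dict with "fx", "fy", "cx", "cy" (pixels), "R" (3x3) and "t" (3): a world point X has camera coordinates R X + t. Camera axes: x right, y down, z forward; pixel columns grow to the right and rows downward; lengths in m; the calibration is good to about 2 mm. A picture is of the moment at which its call begins: read the wrist's pose just before it. calibration takes no time and is no camera call; for the wrist camera it gives the pose at the moment of the call.
- bot.job_done(): hands the job in; it is judged then, once.
Trained networks look in the newest picture that a camera, given by its name, has taken for a name from the list of things; names that differ only in an ending like _2 or _b are one class to them, and where a whole thing is asked for, a point or a joint stands for the part that bears it (a point fixed in the world has none). Each returns a list of dicts, best first, with "score" (0 to 1); they miss things now and then, are a little off and sometimes report something else, mostly with a low value. They report only what shows in the picture. A call takes as long as a camera call.
- trace(camera, name): "mask" (400x640 bool, what is visible of it) and "extent" ([left, top, right, bottom] in pixels, round what is visible of it).
The state is a dict: "t": time; "qpos": joint angles; "qvel": joint speeds; "joint_efforts": joint torques, N m; "tcp_pos": TCP position; "orientation": TCP orientation; "wrist_force": force on the tool from outside, world axes, zero at the start; "wrist_torque": the same for the moment, N m; "finger_gap": opening from 0.0 (shut) to 1.0 (fully open); "gripper_force": force on a finger pad.
Only numpy, scipy, OpenCV 4.12 (cv2) and the standard library are available. Lean on these libraries where they do the work, as an engineer would, in place of code of your own. Each camera call takes 0.05 s, during which the arm holds its last target. There are 200 camera calls.

## Working session

There is one attempt and no reset: what is moved stays moved. The work goes in short steps, Python scripts to look and compute and a tool call to move; the robot and the scene stay as the last step left them, time stands still between calls to the robot, and variables do not carry over. Pictures are saved under pics/ and viewed, at most 10 in all, crops included, and the job is handed in when it is done.

Besides the shell and the picture viewer there is one more tool, called as name([rows], argument=value, ...), one row to a line, values as JSON. carry_out: Moves the arm, as the interface text tells. Its arguments: {"type":"object","properties":{"delta_pos":{"type":"array","items":{"type":"array","items":{"type":"number"}}},"yaw":{"type":"array","items":{"type":"number"}},"gripper":{"type":"array","items":{"type":"number"}},"grip_force":{"type":"number"}},"required":["delta_pos","yaw","gripper"]}

```bash
mkdir -p pics; ls
cat > h.py <<'E'
import numpy as np, cv2
from station import sensors, read_camera, calibration, bot, trace
def save(n,p): cv2.imwrite('pics/'+n+'.png',cv2.cvtColor(p,cv2.COLOR_RGB2BGR))
def world(d,c,m):
    v,u=np.nonzero(m&(d>0)); z=d[v,u]
    P=np.stack([(u-c['cx'])/c['fx']*z,(v-c['cy'])/c['fy']*z,z],1)
    return (P-c['t'])@c['R']
E
python3 - <<'E'
from h import *
for cam in ['top','scene']:
    p,d=read_camera(cam);save(cam+'0',p);c=calibration(cam)
    for n in ['block_brush','clamp','sanding_block','tape_measure','felt_disc','glue_brush','release_lever','handle_left','jaw_left','jaw_right']:
        r=trace(cam,n)
        for q in r[:1]:
            W=world(d,c,q['mask'])
            if len(W)<10: continue
            zt=np.percentile(W[:,2],95); T=W[W[:,2]>zt-.012]
            rc=cv2.minAreaRect((W[:,:2]*1000).astype(np.float32))
            print(cam,n,round(q['score'],2),q['extent'],len(W),'med',np.round(np.median(W,0),3),'ztop',round(zt,3),'rect',np.round(rc[0]),np.round(rc[1]),round(rc[2]))
print(sensors.get_obs())
E
```

```text
pics
top block_brush 0.88 [208.6, 214.0, 251.8, 235.1] 721 med [0.442 0.236 0.028] ztop 0.041 rect [443. 238.] [45. 97.] 6
top clamp 0.95 [297.1, 170.1, 432.8, 241.0] 5607 med [ 0.519 -0.088  0.035] ztop 0.067 rect [528. -95.] [133. 335.] 20
top sanding_block 0.79 [213.4, 166.0, 249.6, 193.7] 601 med [0.56  0.249 0.026] ztop 0.029 rect [562. 253.] [79. 49.] 69
top tape_measure 0.88 [270.6, 144.2, 294.8, 169.7] 373 med [0.632 0.124 0.05 ] ztop 0.057 rect [638. 124.] [30. 67.] 38
top felt_disc 0.65 [314.6, 243.9, 342.2, 267.7] 498 med [ 0.386 -0.017  0.015] ztop 0.018 rect [387. -17.] [60. 60.] 4
top glue_brush 0.59 [200.0, 141.9, 266.5, 155.4] 479 med [0.65  0.226 0.011] ztop 0.014 rect [647. 251.] [ 34. 174.] 9
top release_lever 0.44 [411.7, 181.9, 432.8, 192.3] 172 med [ 0.568 -0.243  0.051] ztop 0.053 rect [ 571. -245.] [32. 70.] 37
top handle_left 0.45 [385.3, 201.1, 421.1, 209.2] 153 med [ 0.523 -0.184  0.059] ztop 0.063 rect [ 524. -184.] [10. 84.] 9
top jaw_left 0.56 [346.1, 216.4, 376.7, 235.1] 178 med [ 0.468 -0.08   0.058] ztop 0.062 rect [469. -89.] [33. 68.] 14
top jaw_rig
[... 1390 characters left out ...]
3 , -0.03627872,  1.59952164,  0.02121072,
        1.02110201, -0.11282602]), 'qvel': array([ 4.14951252e-04, -1.75836215e-03,  3.70050815e-04, -1.67454704e-03,
        1.52506993e-03,  1.41007930e-05, -1.07306522e-03]), 'joint_efforts': array([-2.42618007e-03, -9.26847553e+01,  1.97742283e+00, -3.70253026e+01,
        1.82091224e-02,  2.06699435e-03, -4.29498118e-05]), 'tcp_pos': array([0.25648638, 0.56992514, 0.23128245]), 'orientation': array([ 2.09877232e-01,  9.77727747e-01, -2.47753679e-05,  6.51845452e-06]), 'wrist_force': array([0.23224954, 0.61611497, 0.2943317 ]), 'wrist_torque': array([-0.01522664, -0.08231797, -0.00744739]), 'gripper_force': 0.0, 'finger_gap': 0.9999841388935706}
```

Run:
```python
from h import *
from scipy.optimize import least_squares
p,d=read_camera('top');c=calibration('top')
save('crop',cv2.resize(p[130:280,190:450],None,fx=3,fy=3))
m=trace('top','clamp')[0]['mask']
W=world(d,c,m)
for lo,hi in [(.006,.018),(.032,.040),(.063,.07)]:
    T=W[(W[:,2]>lo)&(W[:,2]<hi)]
    rc=cv2.minAreaRect((T[:,:2]*1000).astype(np.float32)); print(lo,len(T),rc)
m=trace('top','block_brush')[0]['mask'];W=world(d,c,m)
for lo,hi in [(.02,.03),(.036,.047),(.015,.05)]:
    T=W[(W[:,2]>lo)&(W[:,2]<hi)]
    rc=cv2.minAreaRect((T[:,:2]*1000).astype(np.float32)); print(lo,len(T),rc)
```

```text
0.006 1871 ((523.46044921875, -97.22674560546875), (110.48646545410156, 329.7003479003906), 17.660263061523438)
0.032 1990 ((519.1982421875, -84.58474731445312), (96.40912628173828, 295.0463562011719), 17.604019165039062)
0.063 621 ((529.7615356445312, -116.6999740600586), (70.19313049316406, 156.38262939453125), 17.440982818603516)
0.02 430 ((443.4273986816406, 238.67611694335938), (44.46775436401367, 97.50833892822266), 5.9252400398254395)
0.036 115 ((444.1732482910156, 240.50079345703125), (31.56705093383789, 79.58456420898438), 4.7527852058410645)
0.015 699 ((443.2822570800781, 238.7299041748047), (45.1406135559082, 97.8028793334961), 4.969712257385254)
```

View pics/crop.png

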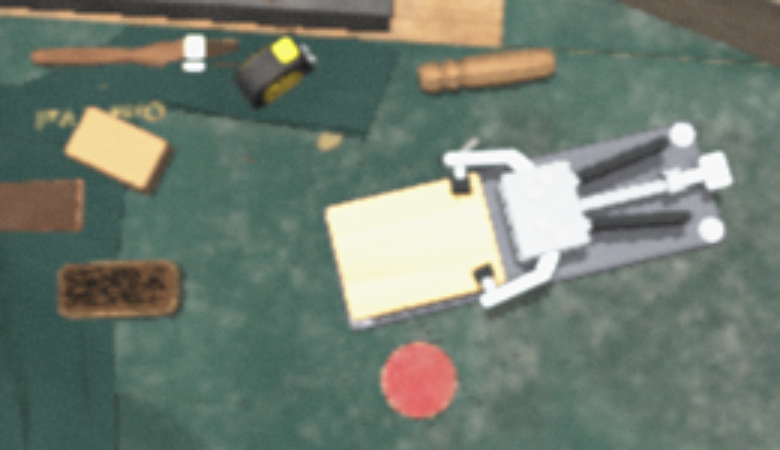

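carry_out([
  [0,0,0],
  [0,0,0],
  [0,0,0],
  [0,0,0],
  [0,0,0],
  [0,0,0],
  [0,0,0],
  [0,0,0],
  [0,0,0],
], yaw=[0.117,0.117,0.117,0.117,0.117,0.117,0.117,0.117,0.116], gripper=[85,85,85,85,85,85,85,85,85])

```text
t: 2.0
tcp_pos: [0.2564, 0.57, 0.2313]
orientation: [0.674, 0.738, 0.0, -0.0]
wrist_force: [0.5, -0.0, -0.3]
finger_gap: 0.997
gripper_force: 0.0
```

carry_out([
  [-25,11,0],
  [-25,11,0],
  [-25,11,0],
  [-25,11,0],
  [-25,11,0],
  [-25,11,0],
  [-25,11,10],
  [-25,11,10],
  [-25,11,10],
  [-25,11,10],
  [-25,11,10],
  [-25,11,10],
  [-25,11,10],
  [-22,11,10],
  [0,0,0],
], yaw=[0,0,0,0,0,0,0,0,0,0,0,0,0,0,0], gripper=[85,85,85,85,85,85,85,85,85,85,85,85,85,85,85])

```text
t: 3.25
tcp_pos: [0.4446, 0.2347, 0.1501]
orientation: [0.674, 0.738, -0.001, 0.001]
wrist_force: [-0.1, -1.1, 0.3]
finger_gap: 0.99
gripper_force: 0.0
```

```bash
cat >> h.py <<'E'
def rel(target,ang,z=None):
    "shift mm in present tool axes to world target; yaw to bring tool y to world angle ang (deg)"
    from scipy.spatial.transform import Rotation as Ro
    o=sensors.get_obs(); R=Ro.from_quat(o['orientation']).as_matrix()
    a=np.degrees(np.arctan2(R[1,1],R[0,1])); dy=-((ang-a+90)%180-90)
    print('t',round(o['t'],2),'tcp',np.round(o['tcp_pos'],4),'tooly',round(a,2),'toolz',np.round(R[:,2],3),'shift',np.round(1000*R.T@(np.array(target)-o['tcp_pos']),1),'yaw',round(np.radians(dy),4),'F',np.round(o['wrist_force'],1),'gap',round(o['finger_gap']*85.4,1),'gf',round(o['gripper_force'],1))
E
python3 - <<'E'
from h import *
p,d=read_camera('wrist');c=calibration('wrist');save('w1',p)
r=trace('wrist','block_brush')
m=r[0]['mask'];W=world(d,c,m);print(r[0]['score'],len(W))
for lo,hi in [(.02,.031),(.036,.047),(.015,.05)]:
    T=W[(W[:,2]>lo)&(W[:,2]<hi)]
    if len(T): print(lo,len(T),cv2.minAreaRect((T[:,:2]*1000).astype(np.float32)))
rel([.4433,.2387,.004],5.3)
E
```

```text
0.75 4984
0.02 3318 ((441.62225341796875, 241.12960815429688), (43.9939079284668, 96.78014373779297), 6.505732536315918)
0.036 1044 ((442.5225830078125, 240.74844360351562), (33.0279426574707, 82.9322509765625), 7.109646320343018)
0.015 4969 ((441.62225341796875, 241.12960815429688), (43.9939079284668, 96.78014373779297), 6.505732536315918)
t 3.35 tcp [0.4433 0.2386 0.1511] tooly 5.39 toolz [-0. -0. -1.] shift [1.000e-01 1.000e-01 1.471e+02] yaw 0.0016 F [-1.4  1.7  0.3] gap 85.1 gf 0.0
```

View pics/w1.png

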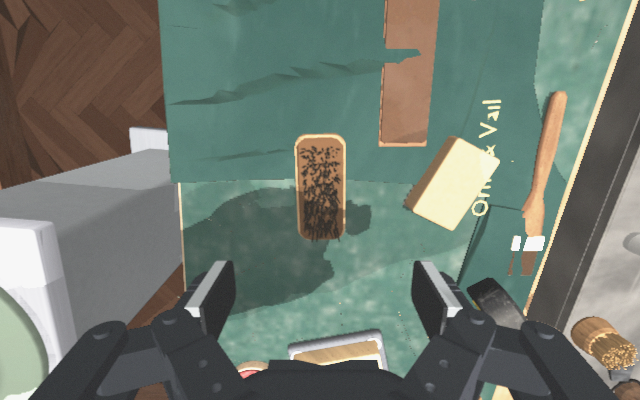

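carry_out([
  [1.5,-0.8,25],
  [0,0,25],
  [0,0,25],
  [0,0,25],
  [0,0,25],
  [0,0,15],
  [0,0,7],
  [0,0,0],
  [0,0,0],
  [0,0,0],
  [0,0,0],
  [0,0,0],
  [0,0,0],
  [0,0,0],
  [0,0,0],
], yaw=[-0.01,0,0,0,0,0,0,0,0,0,0,0,0,0,0], gripper=[85,85,85,85,85,85,85,85,30,30,30,30,30,30,30], grip_force=40)

```text
t: 4.6
tcp_pos: [0.4424, 0.2412, 0.0054]
orientation: [0.669, 0.744, 0.001, 0.0]
wrist_force: [-3.7, 0.9, 12.2]
finger_gap: 0.523
gripper_force: 39.3
```

carry_out([
  [0,0,-12],
  [0,0,-20],
  [0,0,-20],
  [0,0,-20],
  [0,0,-20],
  [0,0,-8],
  [0,0,0],
], yaw=[0,0,0,0,0,-0.1,-0.09], gripper=[30,30,30,30,30,30,30])

```text
t: 5.18
tcp_pos: [0.443, 0.2414, 0.1074]
orientation: [0.593, 0.805, 0.002, 0.001]
wrist_force: [0.8, -0.3, -1.6]
finger_gap: 0.519
gripper_force: 42.9
```

Run:
```python
from h import *
rel([.4965,-.0136,.1],17.6)
```

```text
t 5.18 tcp [0.443  0.2414 0.1074] tooly 17.21 toolz [ 0.003  0.002 -1.   ] shift [-259.4  -24.3    7.1] yaw -0.0068 F [ 0.8 -0.3 -1.6] gap 44.3 gf 42.9
```

carry_out([
  [-12,-1.2,0],
  [-22,-2.1,0],
  [-22,-2.1,0],
  [-22,-2.1,0],
  [-22,-2.1,0],
  [-22,-2.1,0],
  [-22,-2.1,0],
  [-22,-2.1,0],
  [-22,-2.1,0],
  [-22,-2.1,0],
  [-22,-2.1,0],
  [-18,-1.5,0],
  [-9,-0.7,0],
  [0,0,0],
  [0,0,0],
  [0,0,0],
], yaw=[0,0,0,0,0,0,0,0,0,0,0,0,0,0,0,0], gripper=[30,30,30,30,30,30,30,30,30,30,30,30,30,30,30,30])

```text
t: 6.52
tcp_pos: [0.494, -0.0132, 0.1044]
orientation: [0.595, 0.804, 0.0, -0.0]
wrist_force: [0.4, -0.3, -2.4]
finger_gap: 0.523
gripper_force: 42.9
```

Run:
```python
from h import *
p,d=read_camera('wrist');c=calibration('wrist');save('w2',p)
r=trace('wrist','block_brush')
if r:
    W=world(d,c,r[0]['mask']);print(r[0]['score'],len(W),np.percentile(W,[2,50,98],axis=0).round(3).tolist()); print(cv2.minAreaRect((W[:,:2]*1000).astype(np.float32)))
r=trace('wrist','clamp')
W=world(d,c,r[0]['mask']);T=W[abs(W[:,2]-.036)<.004];print(len(T),cv2.minAreaRect((T[:,:2]*1000).astype(np.float32)))
for n in ['jaw_left','jaw_right']:
    r=trace('wrist',n)
    if r: W=world(d,c,r[0]['mask']);print(n,r[0]['score'],np.median(W,0).round(4))
rel([.4965,-.0136,.1],17.6)
```

```text
0.87 17042 [[0.467, -0.047, 0.114], [0.491, 0.001, 0.127], [0.52, 0.033, 0.141]]
((497.25506591796875, -37.97657775878906), (64.255126953125, 143.21803283691406), 21.58196449279785)
11112 ((489.75225830078125, 4.919502258300781), (96.21725463867188, 105.19184875488281), 17.503538131713867)
jaw_left 0.65 [ 0.4823 -0.1076  0.0572]
jaw_right 0.84 [ 0.5617 -0.0299  0.0574]
t 6.77 tcp [ 0.4942 -0.0135  0.1043] tooly 17.0 toolz [-0.  0. -1.] shift [-0.8  2.2  4.3] yaw -0.0104 F [ 0.1 -0.5 -1.1] gap 44.6 gf 42.9
```

View pics/w2.png

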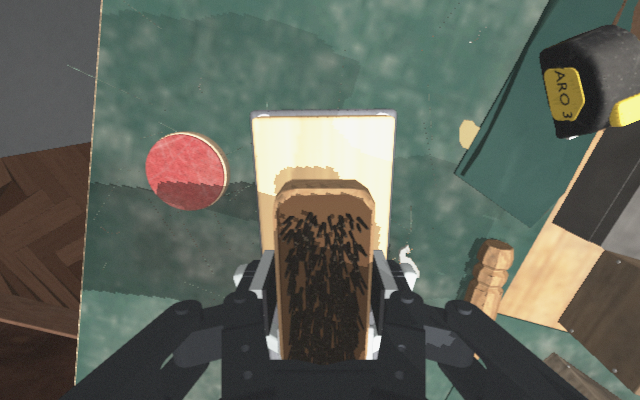

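carry_out([
  [-0.6,2,10],
  [0,0,15],
  [0,0,15],
  [0,0,12],
  [0,0,6],
  [0,0,3],
  [0,0,1],
  [0,0,0],
  [0,0,0],
], yaw=[-0.01,0,0,0,0,0,0,0,0], gripper=[30,30,30,30,30,30,30,30,30])

```text
t: 7.52
tcp_pos: [0.4967, -0.0141, 0.0427]
orientation: [0.591, 0.807, 0.0, 0.0]
wrist_force: [-0.6, -0.3, -1.3]
finger_gap: 0.517
gripper_force: 42.8
```

carry_out([
  [0,0,0.7],
  [0,0,0.7],
  [0,0,0],
  [0,0,0],
], yaw=[0,0,0,0], gripper=[30,30,30,30])

```text
t: 7.85
tcp_pos: [0.4967, -0.0141, 0.0415]
orientation: [0.591, 0.807, 0.0, 0.0]
wrist_force: [-1.0, 0.0, 8.4]
finger_gap: 0.523
gripper_force: 44.0
```

carry_out([
  [0,0,0],
  [0,0,0],
  [0,0,0],
  [0,0,0],
  [0,0,0],
  [0,0,-15],
  [0,0,-25],
  [0,0,-25],
  [0,0,-25],
  [0,0,-10],
  [0,0,0],
], yaw=[0,0,0,0,0,0,0,0,0,0,0], gripper=[70,85,85,85,85,85,85,85,85,85,85])

```text
t: 8.77
tcp_pos: [0.4974, -0.014, 0.143]
orientation: [0.591, 0.807, 0.001, 0.001]
wrist_force: [1.0, -0.3, 0.3]
finger_gap: 0.992
gripper_force: 0.0
```

Run:
```python
from h import *
o=np.array([524.3,-102.7])
ex=np.array([-.3025,.953]);ey=np.array([-.953,-.3025])
p,d=read_camera('top');c=calibration('top');save('t3',cv2.resize(p[150:260,290:440],None,fx=5,fy=5))
r=trace('top','block_brush')
W=world(d,c,r[0]['mask']);W=W[W[:,2]>.05];R=cv2.minAreaRect((W[:,:2]*1000).astype(np.float32));print(r[0]['score'],len(W),R,'clamp',(np.array(R[0])-o)@ex,(np.array(R[0])-o)@ey, 'z',np.percentile(W[:,2],[5,50,95]))
for n in ['handle_left','release_lever']:
    for q in trace('top',n)[:3]:
        W=world(d,c,q['mask']);m=np.median(W,0);print(n,q['score'],m.round(4),(m[:2]*1000-o)@ex,(m[:2]*1000-o)@ey)
rel([.5479,-.1770,.122],17.6)
```

```text
Traceback (most recent call last):
IndexError: list index out of range
```

View pics/t3.png

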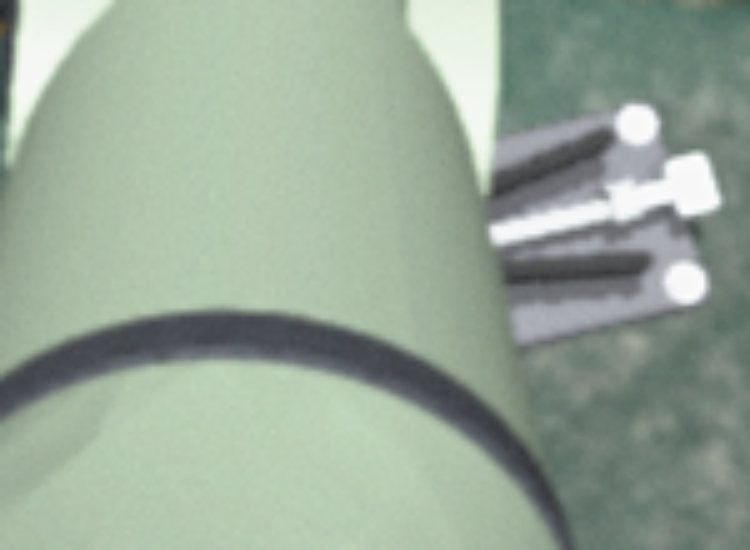

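carry_out([
  [-15,0,0],
  [-26,0,0],
  [-26,0,0],
  [-26,0,0],
  [-26,0,0],
  [-26,0,0],
  [-18,0,0],
  [-8,0,0],
  [0,0,0],
  [0,0,0],
], yaw=[0,0,0,0,0,0,0,0,0,0], gripper=[85,85,85,85,85,85,85,85,85,85])

```text
t: 9.7
tcp_pos: [0.5473, -0.1764, 0.1399]
orientation: [0.591, 0.807, -0.0, -0.001]
wrist_force: [-0.8, 0.0, 0.7]
finger_gap: 0.998
gripper_force: 0.0
```

```bash
cat > look.py <<'E'
from h import *
import sys
o=np.array([524.3,-102.7])
ex=np.array([-.3025,.953]);ey=np.array([-.953,-.3025])
p,d=read_camera('wrist');c=calibration('wrist');save(sys.argv[1],p)
def cl(m): return np.round([(np.array(m)[:2]-o)@ex,(np.array(m)[:2]-o)@ey],1)
r=trace('wrist','block_brush')
if r:
    W=world(d,c,r[0]['mask']);W=W[W[:,2]>.05];R=cv2.minAreaRect((W[:,:2]*1000).astype(np.float32));print(round(r[0]['score'],2),len(W),R,'clamp',cl(R[0]),'z',np.percentile(W[:,2],[5,50,95]).round(3))
r=trace('wrist','clamp')
W=world(d,c,r[0]['mask']);
for z in (.012,.036): 
    T=W[abs(W[:,2]-z)<.004];R=cv2.minAreaRect((T[:,:2]*1000).astype(np.float32));print('z',z,len(T),R,cl(R[0]))
for n in ['handle_left','release_lever','jaw_left','jaw_right']:
    for q in trace('wrist',n)[:2]:
        W=world(d,c,q['mask']);m=np.median(W,0)*1000;print(n,round(q['score'],2),m.round(1),cl(m))
t=(o-78*ex)/1000
rel([*t,.03],17.6)
E
python3 look.py w4
```

```text
z 0.012 12308 ((536.5596313476562, -141.72386169433594), (109.87388610839844, 236.2461395263672), 17.663307189941406) [-40.9   0.1]
z 0.036 3514 ((530.9523315429688, -124.91615295410156), (95.95507049560547, 187.78976440429688), 17.544036865234375) [-23.2   0.4]
handle_left 0.79 [ 523.3 -180.3   60.4] [-73.6  24.4]
handle_left 0.67 [562.4 -48.4  58.4] [ 40.2 -52.7]
jaw_left 0.64 [468.2 -78.7  58.4] [39.9 46.2]
jaw_left 0.46 [ 565.9 -243.2   51.6] [-146.4    2.8]
jaw_right 0.67 [562.5 -48.8  58.4] [ 39.8 -52.7]
t 10.05 tcp [ 0.5479 -0.1765  0.141 ] tooly 17.58 toolz [ 0.  0. -1.] shift [-5.00e-01 -1.00e-01  1.11e+02] yaw -0.0003 F [-0.1  0.3 -0.4] gap 84.6 gf 0.0
```

View pics/w4.png

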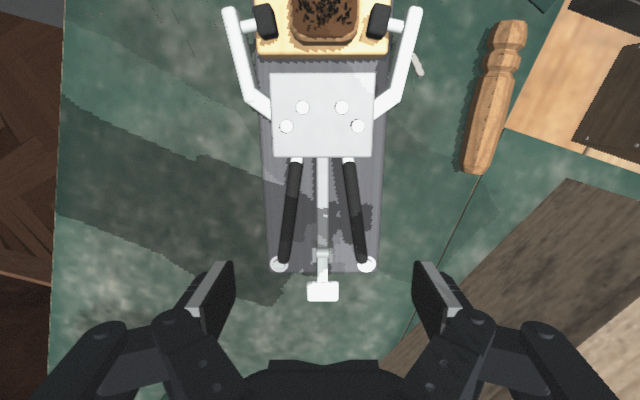

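carry_out([
  [-0.5,0,15],
  [0,0,22],
  [0,0,22],
  [0,0,22],
  [0,0,15],
  [0,0,10],
  [0,0,5],
  [0,0,0],
  [0,0,0],
  [0,0,0],
  [0,0,0],
  [0,0,0],
  [0,0,0],
  [0,0,0],
  [0,0,0],
  [0,0,0],
  [0,0,0],
], yaw=[0,0,0,0,0,0,0,0,0,0,0,0,0,0,0,0,0], gripper=[85,85,85,85,85,85,85,85,60,50,45,40,36,33,31,31,31], grip_force=35)

```text
t: 11.47
tcp_pos: [0.5471, -0.1784, 0.0308]
orientation: [0.591, 0.806, -0.001, -0.0]
wrist_force: [-10.1, -3.1, 10.5]
finger_gap: 0.411
gripper_force: 33.9
```

carry_out([
  [0,0,0],
  [0,0,0],
  [0,0,0],
  [0,0,0],
  [0,0,0],
  [0,0,0],
  [0,0,-12],
  [0,0,-22],
  [0,0,-25],
  [0,0,-25],
  [0,0,-20],
  [0,0,-6],
  [0,0,0],
  [0,0,0],
], yaw=[0,0,0,0,0,0,0,0,0,0,0,0,0,0], gripper=[31,50,70,85,85,85,85,85,85,85,85,85,85,85])

```text
t: 12.63
tcp_pos: [0.5479, -0.1775, 0.14]
orientation: [0.591, 0.807, 0.0, 0.0]
wrist_force: [-0.9, 0.3, -0.8]
finger_gap: 0.998
gripper_force: 0.0
```

```bash
python3 look.py w5
```

```text
0.9 2750 ((507.8944091796875, -54.03459167480469), (45.151649475097656, 22.29266929626465), 18.10017204284668) clamp [51.3  0.9] z [0.057 0.063 0.074]
z 0.012 11779 ((542.1932983398438, -161.91407775878906), (109.65469360351562, 196.4171905517578), 17.63654899597168) [-61.8   0.9]
z 0.036 3219 ((530.75146484375, -125.5191879272461), (93.69099426269531, 185.55072021484375), 17.6200008392334) [-23.7   0.8]
handle_left 0.67 [ 534.1 -179.8   59.4] [-76.4  13.9]
release_lever 0.78 [ 564.6 -239.5   65.3] [-142.6    3. ]
jaw_left 0.84 [472.9 -73.3  57.6] [43.6 40.1]
jaw_left 0.22 [554.2 -49.4  57.5] [ 41.7 -44.6]
jaw_right 0.82 [554.  -49.4  57.5] [ 41.8 -44.5]
t 12.98 tcp [ 0.5478 -0.1776  0.1393] tooly 17.53 toolz [-0.001  0.    -1.   ] shift [  0.5   0.4 109.3] yaw -0.0012 F [0.2 0.  0.9] gap 85.2 gf 0.0
```

View pics/w5.png

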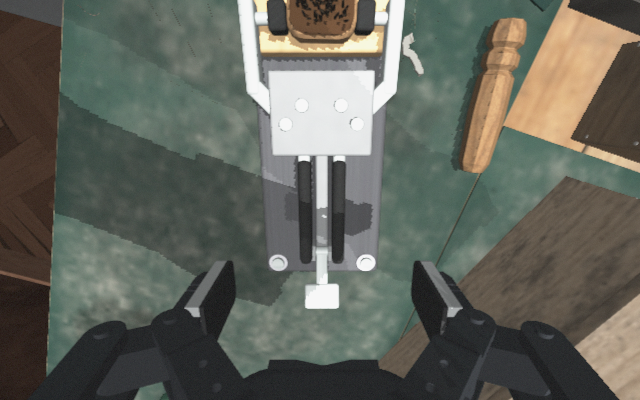

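carry_out([
  [-14,0.4,0],
  [-20,0,0],
  [-20,0,0],
  [-14,0,0],
  [-6,0,0],
  [0,0,0],
  [0,0,0],
  [0,0,0],
  [0,0,0],
  [0,0,0],
  [0,0,0],
  [0,0,0],
  [0,0,15],
  [0,0,15],
  [0,0,10],
  [0,0,5],
  [0,0,0],
  [0,0,0],
  [0,0,0],
  [0,0,0],
], yaw=[0,0,0,0,0,0,0,0,0,0,0,0,0,0,0,0,0,0,0,0], gripper=[60,30,0,0,0,0,0,0,0,0,0,0,0,0,0,0,0,0,0,0])

```text
t: 14.65
tcp_pos: [0.571, -0.2483, 0.0956]
orientation: [0.591, 0.807, 0.0, 0.0]
wrist_force: [0.2, 0.0, 0.4]
finger_gap: -0.0
gripper_force: 0.0
```

carry_out([
  [0,0,0],
  [0,0,0],
  [0,0,0],
  [0,0,0],
  [0,0,0],
  [0,0,0],
  [0,0,0],
  [0,0,0],
  [0,0,0],
  [0,0,0],
  [0,0,0],
  [0,0,0],
  [0,0,0],
  [0,0,0],
  [0,0,0],
  [0,0,0],
], yaw=[0,0,0,0,0,0,0,0,0,0,0,0,0,0,0,0], gripper=[0,0,0,0,0,0,0,0,0,0,0,0,0,0,0,0])

```text
t: 15.98
tcp_pos: [0.5707, -0.2481, 0.0949]
orientation: [0.591, 0.807, -0.0, 0.0]
wrist_force: [0.6, -0.1, 0.5]
finger_gap: 0.003
gripper_force: 0.0
```

Run:
```python
from h import *
o=np.array([524.3,-102.7]);ex=np.array([-.3025,.953])
t=(o-152*ex)/1000
rel([*t,.06],17.6)
```

```text
t 15.98 tcp [ 0.5707 -0.2481  0.0949] tooly 17.53 toolz [ 0. -0. -1.] shift [ 0.7 -0.2 34.9] yaw -0.0012 F [ 0.6 -0.1  0.5] gap 0.2 gf 0.0
```

carry_out([
  [0,0,10],
  [0,0,8],
  [0,0,4],
  [0,0,4],
  [0,0,4],
  [0,0,4],
  [0,0,0],
  [0,0,0],
], yaw=[0,0,0,0,0,0,0,0], gripper=[0,0,0,0,0,0,0,0])

```text
t: 16.65
tcp_pos: [0.5704, -0.2478, 0.0604]
orientation: [0.591, 0.807, -0.0, -0.001]
wrist_force: [0.3, -0.4, -0.1]
finger_gap: 0.004
gripper_force: 0.0
```

carry_out([
  [0,0,-15],
  [0,0,-20],
  [0,0,-20],
  [0,0,-20],
  [10,0,-5],
  [20,0,0],
  [20,0,0],
  [20,0,0],
  [4,0,0],
  [0,0,0],
  [0,0,0],
  [0,0,0],
], yaw=[0,0,0,0,0,0,0,0,0,0,0,0], gripper=[0,0,0,0,0,60,85,85,85,85,85,85])

```text
t: 17.65
tcp_pos: [0.5485, -0.1784, 0.1409]
orientation: [0.591, 0.806, -0.0, 0.0]
wrist_force: [0.4, 0.7, -0.2]
finger_gap: 0.972
gripper_force: 0.0
```

```bash
python3 look.py w6
```

```text
0.56 2613 ((508.6770935058594, -54.48213195800781), (44.38906478881836, 21.037099838256836), 17.11693572998047) clamp [50.7  0.3] z [0.057 0.063 0.075]
z 0.012 12362 ((536.7738037109375, -143.450439453125), (109.93448638916016, 234.3080291748047), 17.569339752197266) [-42.6   0.4]
z 0.036 3507 ((531.1946411132812, -126.51216125488281), (95.88850402832031, 185.4296417236328), 17.53081703186035) [-24.8   0.6]
handle_left 0.91 [ 523.1 -181.5   60.1] [-74.8  24.9]
release_lever 0.7 [ 565.3 -243.2   51.3] [-146.3    3.4]
release_lever 0.57 [509.2 -55.7  63.2] [49.3  0.2]
jaw_left 0.66 [468.1 -79.8  58. ] [38.9 46.6]
jaw_right 0.82 [562.5 -49.2  58. ] [ 39.5 -52.6]
t 18.0 tcp [ 0.5484 -0.1778  0.1408] tooly 17.51 toolz [-0. -0. -1.] shift [  0.9  -0.2 110.8] yaw -0.0016 F [-0.1  0.6  0.4] gap 84.8 gf 0.0
```

View pics/w6.png

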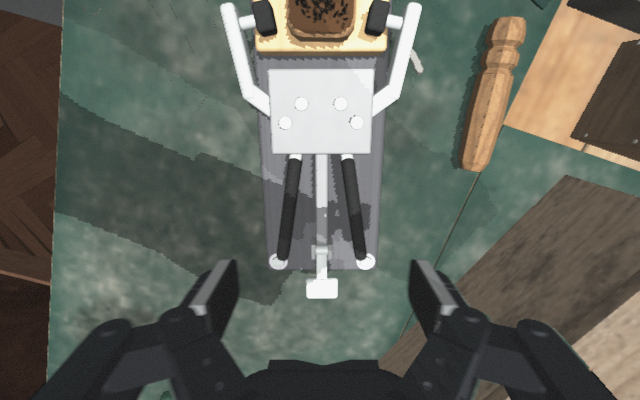

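The pliers are fully open: the handles have spread at (290,210) and (353,210), and the lever is level at (321,288). The brush lies loose and centred between the pads at (320,20), and the arm is clear of everything.

```bash
python3 -c "
from h import *
print(bot.job_done())"
```

```text
the job is handed in; nothing more can be done
None
```

The brush was clamped by the locked pliers alone for about four seconds, then released with the lever. It now lies loose in its place on the rest with the jaws fully open; the other loose things were not touched, and the job is handed in at about 18 s.

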